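# Screw the loose filter housing cap down tight

### The job

Two small steel filter housings are fixed to the desk, each with a round black knurled screw cap. One cap was left loose and stands a little high; screw that cap down clockwise until it stops tight, leave the other one closed as it is, and let go.

Things in the scene. Friction and masses are not known exactly. Their poses are not given: they have to be found in the camera images.
- cap_a (a joint): Turn of the loose cap, rad: 0 = fully home at its hard stop; grows as it unscrews (anticlockwise from above). Starts at 0.9 to 1.25 (52 to 72 degrees), so under a quarter turn clockwise, in one grasp, closes it. Coarse upright screw: it sinks 5 mm per rad as it closes; about 0.2 N m of friction holds it where it is left.
- cap_a_top (a point): Centre of the flat top of the loose cap, on its upright screw axis. Black knurled cylinder, 40 mm across, 25 mm tall, gripped round its side from above. A steel pointer 3 mm high on top runs from centre to rim; when tight it stands over the housing's hose nozzle. The top starts 4.5 to 6 mm above its tight height (75 mm over the desk), brass thread showing. Either place may hold the loose cap.
- cap_b (a joint): Turn of the other cap, rad, same screw and meaning: it starts fully home at 0 and shall stay there.
- cap_b_top (a point): Centre of the flat top of the other, tight cap (75 mm above the desk, pointer over its nozzle); same cap, same housing. Both housings: upright steel, 39 mm across at the collar just under the cap, 35 mm lower down, on a 72 mm square foot 8 mm thick fixed to the desk; nozzle reaching 46 mm from the axis, 28 mm above the desk.

How it is judged:
By the outcome, as a careful person would: the job done as asked, in the order asked, and still so for the second after the job is handed in, with the robot touching nothing.
It also fails if it takes over 32 s, if anything falls off the work surface, if the arm or the gripper's body presses on something with over 40 N, if the wrist force passes 120 N, or if a joint passes its speed limit or range.

### The arm

A 7-joint arm with a two-finger parallel gripper is mounted at the origin on a cart in front of the work surface, level with it; the furniture and walls round the work are solid. World frame = base frame: x ahead of the robot, y to its left, z up, the work surface at z = 0. Lengths are in m, angles in rad, forces in N, time in s.
With the tool pointing down it reaches from about 0.425 to 0.875 m from the base axis. Payload 8.4 kg.
Tool frame: the origin (TCP) lies midway between the tips of the shut fingers; the grasp point (between the pads) lies 19 mm behind it; z points along the fingers, y is the line along which they close (so a half turn about z gives the same grasp; the last joint's range is limited). The gripper opens to 87 mm and grips with 3 to 60 N. Pads are 19 mm wide; open, the fingers measure 117 mm over their backs; the gripper's body (75 mm by 190 mm) begins 51 mm behind the grasp point.
Start: joints at [-1.428, 0.333, 0.04, 1.465, -0.013, 1.343, -0.059], TCP at [0.156, 0.631, 0.223] pointing down, gripper open.
Joint ranges: [-2.58, 2.58], [-0.38, 2.09], [-1.3, 1.39], [0.25, 2.4], [-1.5, 4.64], [0.08, 2.09], [-2.65, 2.65]. Speed limits (rad/s): [2.22, 2.22, 2.79, 2.79, 3.14, 3.14, 3.14].

### API

Orientations are given as a 3x3 rotation matrix whose columns are the frame's x, y, z axes.
In Python, from rig import bot gives the robot as it stands. The module is installed in compiled form; this text tells all that it offers.
- The arm moves only by the tool carry_out, never from a script. Its argument "targets" is a list of rows, each a list of 3 entries, a list of its own where there are three numbers: the opening, from 0 (shut) to 1 (fully open), then the shift along the tool's x, y, z in m, then the turn about the tool's z in rad. In form: [[gripper, [tx, ty, tz], roll], ...]. A call has 1 to 12 rows; each row is the pose to reach, as a shift and turn from the pose commanded when the call began, along the tool's axes at that moment; what a row does not reach only later rows make up. A row lasts 1/10 s, in which the tool goes at most 50 mm and 8.59 degrees, less where a joint would pass 70% of its speed; a pose out of reach is approached as far as the arm can. A call with a gripper value outside its range is refused whole. The fingers move at their own pace and stop on an object; "force" is the grip in N (left out, the last holds). Time passes only in rows, so rows that repeat a pose let the fingers close. It gives the time, the measured TCP pose, the force, the opening and the grip force at its end, in the units of the state.
- bot.read_state(): the state, without advancing time (a new reading comes with each control period).
- bot.get_image(name): name is "side" or "top"; returns a dict with "pixels" (400x640x3 uint8, blue, green, red), "depth" (400x640 float32, m along the optical axis (not along the pixel's ray), 0 where there is no reading), "fx", "fy", "cx", "cy" (pixels), "k1" (the pictures are not rectified: a ray, as slopes to the right and down, at radius r is drawn at 1 + k1 r^2 times it, then the intrinsics apply), "R" (3x3) and "t" (3): a world point X has camera coordinates R X + t. Camera axes: x right, y down, z forward; pixel columns grow to the right and rows downward; lengths in m; the calibration is good to about 2 mm. A picture is of the moment at which its call begins.
- bot.close_job(): hands the job in; it is judged then, once.
The state is a dict: "clock": time; "joint_pos": joint angles; "qd": joint speeds; "joint_efforts": joint torques, N m; "tcp_pos": TCP position; "tcp_rot": TCP orientation; "ft_force": force on the tool from outside, world axes, zero at the start; "ft_torque": the same for the moment, N m; "width": opening from 0.0 (shut) to 1.0 (fully open); "grasp_force": force on a finger pad.
Only numpy, scipy, OpenCV 4.12 (cv2) and the standard library are available. Lean on these libraries where they do the work, as an engineer would, in place of code of your own. Each camera call takes 0.05 s, during which the arm holds its last target. There are 200 camera calls.

## Working session

There is one attempt and no reset: what is moved stays moved. The work goes in short steps, Python scripts to look and compute and a tool call to move; the robot and the scene stay as the last step left them, time stands still between calls to the robot, and variables do not carry over. Pictures are saved under pics/ and viewed, at most 10 in all, crops included, and the job is handed in when it is done.

Besides the shell and the picture viewer there is one more tool, called after "Call:" by a JSON object that holds its "method" and its "body", one argument or row to a line. carry_out: Moves the arm, as the interface text tells. Its arguments: {"type":"object","properties":{"targets":{"type":"array"},"force":{"type":"number"}},"required":["targets"]}

```bash
mkdir -p pics; cat > h.py <<'E'
import numpy as np, cv2
from rig import bot
def world(im,u,v,z=None):
    K=np.array([[im["fx"],0,im["cx"]],[0,im["fy"],im["cy"]],[0,0,1.]])
    p=cv2.undistortPoints(np.array([[[u,v]]],float),K,np.array([im["k1"],0,0,0.]))[0,0]
    d=np.array([p[0],p[1],1.]);R=np.array(im["R"]);t=np.array(im["t"])
    if z is None: return R.T@(d*im["depth"][int(v),int(u)]-t)
    c=-R.T@t; w=R.T@d; return c+w*(z-c[2])/w[2]
def cloud(im):
    K=np.array([[im["fx"],0,im["cx"]],[0,im["fy"],im["cy"]],[0,0,1.]])
    v,u=np.mgrid[0:400,0:640]
    p=cv2.undistortPoints(np.stack([u,v],-1).reshape(-1,1,2).astype(float),K,np.array([im["k1"],0,0,0.]))[:,0]
    d=np.c_[p,np.ones(len(p))]*im["depth"].reshape(-1,1)
    return ((d-np.array(im["t"]))@np.array(im["R"])).reshape(400,640,3)
E
python3 - <<'E'
from h import *
for n in("top","side"):
    im=bot.get_image(n);cv2.imwrite(f"pics/{n}0.png",im["pixels"])
    np.savez(f"{n}0.npz",**im)
s=bot.read_state();print(s["tcp_pos"],np.round(s["tcp_rot"],3),s["width"],s["clock"])
E
```

```text
[0.15557256 0.63068824 0.22174507] [[-0.971  0.239 -0.   ]
 [ 0.239  0.971 -0.001]
 [-0.    -0.001 -1.   ]] 0.9976780039242756 0.1
```

View pics/top0.png

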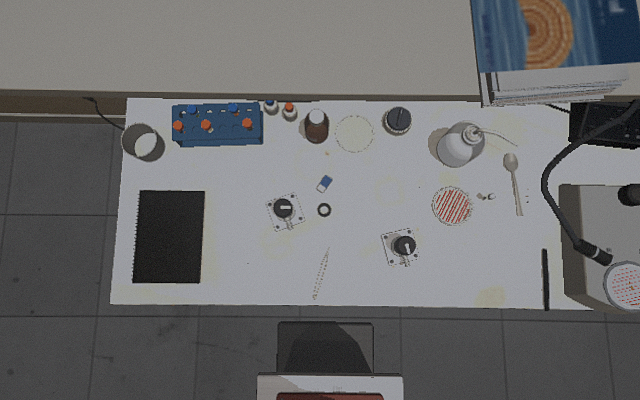

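View pics/side0.png

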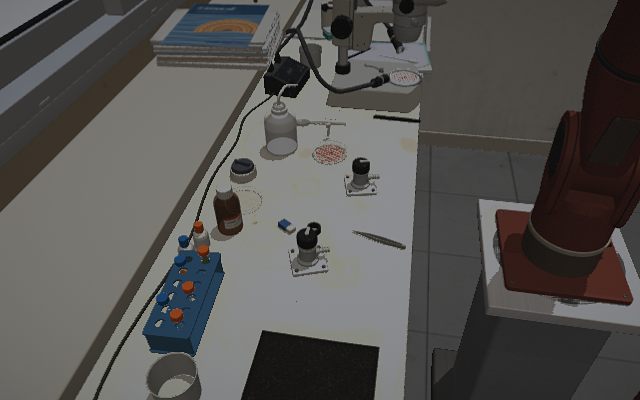

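The top view shows caps at about (284,208) and (404,245), with nozzles pointing down-image. The side view shows the same housings at about (307,240) and (361,170). I'll zoom in and measure both.

```bash
python3 - <<'E'
from h import *
L={n:dict(np.load(n+"0.npz")) for n in("top","side")}
crops=[("top",284,210),("top",404,245),("side",309,245),("side",361,175)]
out=[]
for n,u,v in crops:
    out.append(cv2.resize(cv2.convertScaleAbs(L[n]["pixels"][v-30:v+30,u-40:u+40],alpha=1.6),(400,300),interpolation=cv2.INTER_CUBIC))
cv2.imwrite("pics/z.png",np.vstack([np.hstack(out[:2]),np.hstack(out[2:])]))
for n in L:
    P=cloud(L[n]);g=L[n]["pixels"].max(2)
    for m,u,v in crops:
        if m!=n: continue
        w=P[v-35:v+35,u-45:u+45].reshape(-1,3); q=g[v-35:v+35,u-45:u+45].ravel()
        k=(w[:,2]>.066)&(w[:,2]<.11); 
        print(n,k.sum(),w[k].mean(0),np.percentile(w[k],[2,98],axis=0).round(4).tolist(),np.median(w[:,2]))
        z=w[k,2]; print(np.percentile(z,[25,50,75,90]))
E
```

```text
top 285 [0.50645194 0.10524468 0.08023207] [[0.4886, 0.0876, 0.071], [0.5252, 0.1239, 0.0851]] 0.0003493508049718417
[0.07904641 0.08038269 0.08178414 0.08306877]
top 293 [ 0.42986075 -0.15760712  0.07463852] [[0.4113, -0.1769, 0.0679], [0.449, -0.1398, 0.0796]] 0.00024270916922147464
[0.07339889 0.07476469 0.07615775 0.07776985]
side 317 [0.50675051 0.11146158 0.07826181] [[0.4894, 0.0897, 0.0672], [0.5254, 0.126, 0.0844]] 0.0004577344767400494
[0.07656372 0.07995689 0.08123413 0.08285864]
side 178 [ 0.43000504 -0.15385116  0.07374767] [[0.4111, -0.1745, 0.0669], [0.4493, -0.139, 0.0791]] 0.0004534536987784175
[0.07211175 0.07429577 0.07585808 0.0772311 ]
```

View pics/z.png

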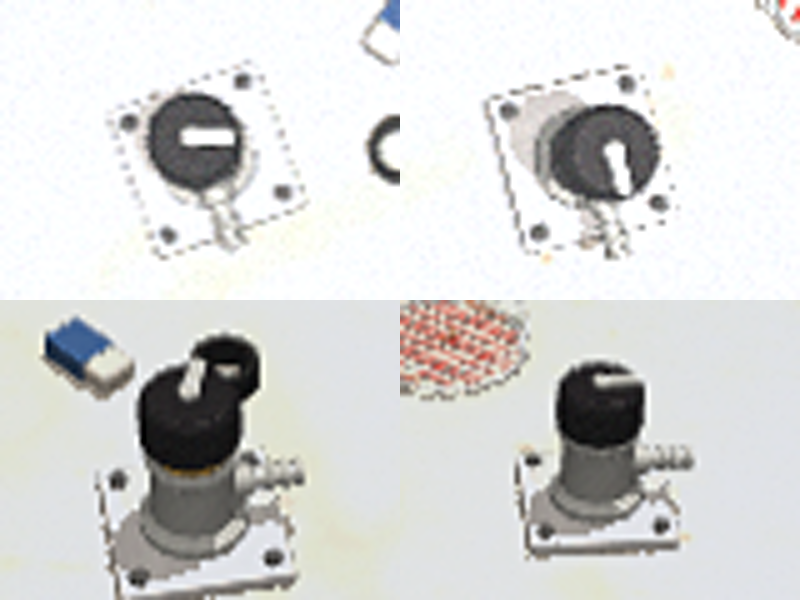

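The left cap is the loose one. It sits at about (0.507, 0.106), its top is at 0.080, brass thread shows, and the pointer is about 65° short of the nozzle. I'll move above it now.

Call:
{"method": "carry_out", "body": {
  "targets": [
    [1,[-0.467,-0.4255,0],0],
    [1,[-0.467,-0.4255,0],0],
    [1,[-0.467,-0.4255,0],0],
    [1,[-0.467,-0.4255,0],0],
    [1,[-0.467,-0.4255,0],0],
    [1,[-0.467,-0.4255,0],0],
    [1,[-0.467,-0.4255,0],0],
    [1,[-0.467,-0.4255,0],0],
    [1,[-0.467,-0.4255,0],0],
    [1,[-0.467,-0.4255,0],0],
    [1,[-0.467,-0.4255,0],0],
    [1,[-0.467,-0.4255,0],0]
  ],
  "force": 40
}}

```text
clock: 1.3
tcp_pos: [0.4901, 0.1305, 0.2226]
tcp_rot: [[-0.971, 0.239, 0.0], [0.239, 0.971, 0.0], [-0.0, 0.0, -1.0]]
ft_force: [1.1, 0.2, -0.3]
width: 1.002
grasp_force: 0.0
```

Call:
{"method": "carry_out", "body": {
  "targets": [
    [1,[0,0,0.03],0],
    [1,[0,0,0.03],0],
    [1,[0,0,0.03],0]
  ]
}}

```text
clock: 1.6
tcp_pos: [0.4886, 0.1332, 0.1924]
tcp_rot: [[-0.971, 0.238, -0.002], [0.238, 0.971, -0.001], [0.002, -0.001, -1.0]]
ft_force: [-0.2, -0.4, 1.1]
width: 1.0
grasp_force: 0.0
```

```bash
python3 - <<'E'
from h import *
s=bot.read_state();d=np.array([.507,.106,.054])-s["tcp_pos"]
print(s["tcp_pos"],np.array(s["tcp_rot"]).T@d,np.round(s["joint_pos"],2),np.round(s["tcp_rot"],3).tolist(),s["ft_force"])
E
```

```text
[0.48860973 0.13317713 0.19239063] [-0.02455585 -0.0218592   0.13837612] [-0.84  0.05  0.51  1.87 -0.03  1.23  1.01] [[-0.971, 0.238, -0.002], [0.238, 0.971, -0.001], [0.002, -0.001, -1.0]] [-0.19616281 -0.44878056  1.10225585]
```

Call:
{"method": "carry_out", "body": {
  "targets": [
    [1,[-0.0245,-0.022,0.03],0],
    [1,[-0.0245,-0.022,0.06],0],
    [1,[-0.0245,-0.022,0.09],0],
    [1,[-0.0245,-0.022,0.115],0],
    [1,[-0.0245,-0.022,0.13],0],
    [1,[-0.0245,-0.022,0.138],0],
    [1,[-0.0245,-0.022,0.138],0],
    [1,[-0.0245,-0.022,0.138],0]
  ]
}}

```text
clock: 2.4
tcp_pos: [0.5085, 0.1061, 0.0556]
tcp_rot: [[-0.971, 0.239, 0.001], [0.239, 0.971, 0.001], [-0.001, 0.001, -1.0]]
ft_force: [-0.3, 0.2, -0.8]
width: 0.998
grasp_force: 0.0
```

```bash
python3 - <<'E'
from h import *
o=[]
for n,u,v in(("top",284,210),("side",309,235)):
    im=bot.get_image(n)
    o.append(cv2.resize(cv2.convertScaleAbs(im["pixels"][v-40:v+40,u-40:u+40],alpha=1.5),(400,400),interpolation=cv2.INTER_CUBIC))
cv2.imwrite("pics/g.png",np.hstack(o))
s=bot.read_state();print(s["tcp_pos"],s["ft_force"],np.round(s["tcp_rot"],3).tolist())
E
```

```text
[0.50873602 0.10582352 0.05574179] [ 0.25196347 -1.39280789 -1.04042302] [[-0.971, 0.239, 0.002], [0.239, 0.971, 0.001], [-0.001, 0.001, -1.0]]
```

View pics/g.png

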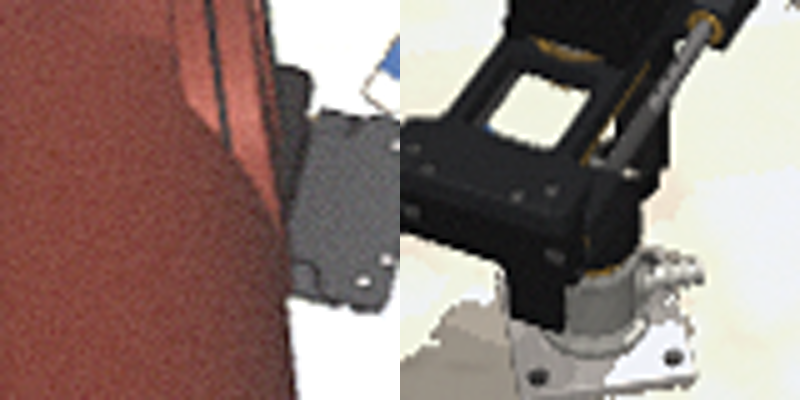

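The side crop shows the fingers straddling the cap, with the near fingertip just below the cap's lower edge. The arm hides the cap in the top view. I'll close now.

Call:
{"method": "carry_out", "body": {
  "targets": [
    [0.6,[0.0015,0,0.001],0],
    [0.4,[0.0015,0,0.001],0],
    [0.4,[0.0015,0,0.001],0],
    [0.3,[0.0015,0,0.001],0],
    [0.3,[0.0015,0,0.001],0],
    [0.3,[0.0015,0,0.001],0],
    [0.3,[0.0015,0,0.001],0],
    [0.3,[0.0015,0,0.001],0]
  ],
  "force": 40
}}

```text
clock: 3.3
tcp_pos: [0.5068, 0.1065, 0.0537]
tcp_rot: [[-0.971, 0.239, 0.001], [0.239, 0.971, 0.001], [-0.0, 0.001, -1.0]]
ft_force: [1.5, 3.5, -0.8]
width: 0.444
grasp_force: 40.0
```

Call:
{"method": "carry_out", "body": {
  "targets": [
    [0.3,[0,0,0.0005],0.1],
    [0.3,[0,0,0.001],0.2],
    [0.3,[0,0,0.0015],0.3],
    [0.3,[0,0,0.002],0.4],
    [0.3,[0,0,0.0025],0.5],
    [0.3,[0,0,0.003],0.6],
    [0.3,[0,0,0.0035],0.7],
    [0.3,[0,0,0.004],0.8],
    [0.3,[0,0,0.004],0.8]
  ]
}}

```text
clock: 4.2
tcp_pos: [0.5079, 0.108, 0.0499]
tcp_rot: [[-0.503, 0.864, 0.003], [0.864, 0.503, 0.002], [0.0, 0.004, -1.0]]
ft_force: [6.0, 9.2, -5.2]
width: 0.45
grasp_force: 40.0
```

```bash
python3 -c "
from h import *
s=bot.read_state();print(s['tcp_pos'],s['ft_force'],s['ft_torque'],np.round(s['joint_pos'],2),np.degrees(np.arctan2(s['tcp_rot'][1][1],s['tcp_rot'][0][1])),s['width'])"
```

```text
[0.50792403 0.10797135 0.04990888] [ 6.02593687  9.20696124 -5.2047889 ] [ 1.75064497 -1.27130069 -0.04660346] [-0.88  0.27  0.66  2.   -0.21  0.93  0.42] 30.215090579320318 0.4498460114839161
```

Call:
{"method": "carry_out", "body": {
  "targets": [
    [0.3,[0,0,0.0005],0.08],
    [0.3,[0,0,0.001],0.16],
    [0.3,[0,0,0.001],0.2],
    [0.3,[0,0,0.001],0.2]
  ]
}}

```text
clock: 4.6
tcp_pos: [0.5083, 0.1082, 0.049]
tcp_rot: [[-0.324, 0.946, 0.004], [0.946, 0.324, 0.002], [0.001, 0.005, -1.0]]
ft_force: [7.9, 8.5, -7.8]
width: 0.45
grasp_force: 40.0
```

```bash
python3 -c "
from h import *
s=bot.read_state();print(s['tcp_pos'],s['ft_force'],s['ft_torque'],s['joint_efforts'],np.degrees(np.arctan2(s['tcp_rot'][1][1],s['tcp_rot'][0][1])),s['width'])"
```

```text
[0.50834165 0.10820095 0.04901413] [ 7.93442216  8.53576716 -7.81621884] [ 1.9121606  -1.59064568  0.21291152] [  3.73881742 -43.60040545  11.36405557 -28.75187337   2.15884633
   3.09620418  -0.84304132] 18.892352864696843 0.4498534026764416
```

Call:
{"method": "carry_out", "body": {
  "targets": [
    [0.3,[0,0,0.0004],0.08],
    [0.3,[0,0,0.0007],0.15],
    [0.3,[0,0,0.0007],0.22],
    [0.3,[0,0,0.0007],0.28],
    [0.3,[0,0,0.0007],0.28]
  ]
}}

```text
clock: 5.1
tcp_pos: [0.509, 0.1084, 0.0483]
tcp_rot: [[-0.051, 0.999, 0.006], [0.999, 0.051, 0.002], [0.001, 0.006, -1.0]]
ft_force: [11.9, 8.7, -12.5]
width: 0.445
grasp_force: 40.0
```

```bash
python3 -c "
from h import *
s=bot.read_state();print(s['tcp_pos'],s['ft_force'],s['ft_torque'],np.degrees(np.arctan2(s['tcp_rot'][1][1],s['tcp_rot'][0][1])),s['width'])"
```

```text
[0.50898829 0.10842096 0.04830028] [ 11.91931791   8.74254015 -12.52983695] [ 1.950573   -2.41123324  1.20271258] 2.932551900230205 0.4453725532200591
```

The reaction torque rose to 1.2 N·m, so the cap is at its stop. I'll release, lift and move aside.

Call:
{"method": "carry_out", "body": {
  "targets": [
    [1,[0,0,0],0],
    [1,[0,0,0],0],
    [1,[0,0,0],0],
    [1,[0,0,0],0],
    [1,[0,0,0],0],
    [1,[0,0,-0.03],0],
    [1,[0,0,-0.07],0],
    [1,[0,0,-0.12],0],
    [1,[0,0,-0.17],0],
    [1,[0,0,-0.17],0]
  ]
}}

```text
clock: 6.1
tcp_pos: [0.5097, 0.1059, 0.2241]
tcp_rot: [[-0.048, 0.999, 0.008], [0.999, 0.048, 0.005], [0.004, 0.008, -1.0]]
ft_force: [0.9, 0.8, -0.8]
width: 0.997
grasp_force: 0.0
```

Call:
{"method": "carry_out", "body": {
  "targets": [
    [1,[0.05,0,0],0],
    [1,[0.1,0,0],0],
    [1,[0.15,0,0],0],
    [1,[0.2,0,0],0],
    [1,[0.25,0,0],0],
    [1,[0.3,0,0],0],
    [1,[0.3,0,0],0],
    [1,[0.3,0,0],0],
    [1,[0.3,0,0],0]
  ]
}}

```text
clock: 7.0
tcp_pos: [0.4924, 0.4037, 0.2176]
tcp_rot: [[-0.047, 0.999, -0.0], [0.999, 0.047, -0.001], [-0.001, -0.0, -1.0]]
ft_force: [1.1, -0.3, 0.2]
width: 1.002
grasp_force: 0.0
```

```bash
python3 - <<'E'
from h import *
o=[]
for n,u,v in(("top",284,210),("side",309,240)):
    im=bot.get_image(n)
    o.append(cv2.resize(cv2.convertScaleAbs(im["pixels"][v-40:v+40,u-40:u+40],alpha=1.5),(400,400),interpolation=cv2.INTER_CUBIC))
    w=cloud(im)[v-35:v+35,u-35:u+25].reshape(-1,3);k=(w[:,2]>.066)&(w[:,2]<.1);print(k.sum(),np.percentile(w[k,2],[25,50,75]))
cv2.imwrite("pics/f.png",np.hstack(o))
s=bot.read_state();print(s["clock"],s["tcp_pos"],s["ft_force"])
E
```

```text
275 [0.07302413 0.07447237 0.07606272]
113 [0.0729198  0.0743891  0.07641417]
7.1 [0.49257827 0.40358279 0.21810375] [ 0.42765065 -0.52183874  0.96312797]
```

View pics/f.png

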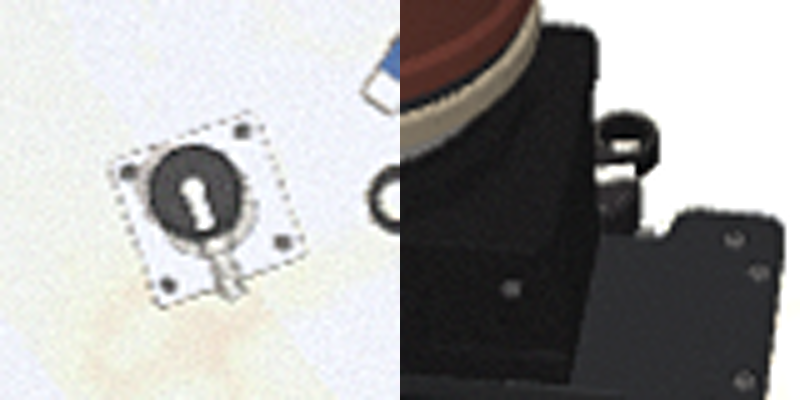

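The top crop shows the pointer lined up with the nozzle. The cap top now reads 74.5 mm, the same as the closed cap, and the gripper is clear of it.

```bash
python3 -c "
from rig import bot
print(bot.close_job())"
```

```text
the job is handed in; nothing more can be done
None
```

The loose cap (the left housing) is screwed down to its hard stop with its pointer over the nozzle and released; the other cap was not touched, and the job was handed in at about 7 s.

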